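Put a microscope objective away in its spring-lid case

TASK

Press the yellow thumb latch so the case's sprung lid pops open, stand the black microscope objective upright in the round nest in the foam, and push the lid down until it snaps shut and stays latched by itself. Press gently and by feel, with less than 24 N on the case; set the objective down rather than dropping it, and leave the other things on the bench where they are.

Things in the scene. Friction and masses are not known exactly. Their poses are not given: they have to be found in the camera images.
- case: Orange box, immovable, outside 130 (x) x 120 (y) x 62 mm high, walls 5 mm; shut lid's top 70.5 mm above the bench. Origin: centre of its underside. Its -x side is the front with the latch; the lid hinges on the far (+x) top rim. Grey foam inside (top 23 mm above the bench) has a round hole in the middle, the nest; above the foam the inside is 120 x 110 mm.
- nest (a point): Centre of the nest's floor, 5 mm above the bench, at the case's x = y = 0: a round hole 46 mm in diameter, 18 mm deep, axes as the case's. The objective stands in it on its foot with 5 mm to spare all round.
- lid (a joint): Lid angle, rad: 0 shut (hard stop), up to 0.02 latched, 1.75 fully open, leaning back. Unlatched, a spring throws it fully open and holds it there. Pushing it towards shut takes 2 to 4 N; the last 10 mm, its steel bar riding over the latch's ramp, 6 to 12 N at lid_press; then it clicks in and the force drops. Plate 130 mm from hinge to front edge, 120 wide, 8 thick.
- lid_press (a point): Nominal top middle of the black rubber push strip on the lid (70 mm along y, 26 along x, gives 1 mm per 10 N), 108 mm from the hinge axis, 15.5 mm off the hinge's plane (bare lid face: 8.5 mm). Also screw-set: its real top is up to 4 mm higher or lower, not measured. Moves with the lid; z is the outward normal, x lies along the lid from front edge to hinge.
- lid_hinge (a point): Point on the hinge axis in the middle of the lid's far edge, 65 mm behind the case's centre (case +x), 62 mm above the bench. The axis runs along the case's y.
- latch (a joint): Angle of the rocker latch on the case's front, rad: 0 at rest (hooked over the lid's bar), 0.21 at its hard stop; lets the lid go at about 0.10 to 0.16. Springs back to 0. As the lid is pushed shut its bar drives the latch to about 0.13; it drops back to 0 at the click.
- thumb (a point): Nominal top middle of the yellow rubber thumb pad (28 x 44 mm, gives 1 mm per 10 N), 112 mm before the case's centre, 41 mm up. It is on a hand-set screw: its real top is up to 6 mm higher or lower, not measured: find it by touch. Pressing: 1 N to start, 3 to 7 N at 4 to 6 mm, lid lets go; hard stop at 8 mm. A hook 88 mm high stands 20 mm behind. Keep the gripper's long side along case y.
- lens: Black microscope objective with two silver rings and a glass top, standing upright and loose on the bench: foot 36 mm in diameter and 18 mm high, above it a barrel 28 mm in diameter up to 48 mm. Origin: centre of its underside, z up along the barrel. About 0.12 kg. Grip it by the barrel.
- jar: Bystander: white flux jar with green cap, 52 mm diameter, 55 mm high, origin at its underside. Leave alone.
- spool: Bystander: solder spool with black flanges, 57 mm diameter, 44 mm high, origin at its underside. Leave alone.
- relay: Bystander: small green circuit board 70 x 50 mm with a blue relay, 24 mm high, origin at its underside. Leave alone.

How it is judged (in metres and radians):
On the way, in this order (a step that is already met when the one before it is completed fails the run):
1. the latch was pressed and the lid has popped open (value of joint lid above 1.5 rad), for 0.2 s.
2. the objective stands in the nest, let go, lid still open (horizontal distance between lens and nest below 0.008 m and z of lens in the frame of nest between -0.004 and 0.004 m and angle between lens's own z axis and vertical below 0.12 rad and contact force between the fingers and lens below 0.05 N and linear speed of lens below 0.02 m/s and value of joint lid above 1 rad), for 0.2 s.
At the end, for the whole second after the job is handed in: The lid is shut (under 0.03 rad) and held by the latch alone (latch back under 0.05 rad), and the objective stands at rest in the nest: within 8 mm of its middle, within 4 mm of its floor, tilted less than 0.12 rad (horizontal distance between lens and nest below 0.008 m and z of lens in the frame of nest between -0.004 and 0.004 m and angle between lens's own z axis and vertical below 0.12 rad and value of joint lid below 0.03 rad and value of joint latch below 0.05 rad and linear speed of lens below 0.02 m/s); the robot touches nothing.
It fails at once if the robot presses on the case, lid or latch with more than 24 N (contact force between any of the fingers, the arm and case above 24 N).
It fails at once if the objective is dropped (falls free faster than 0.5 m/s, about 12 mm) (contact force between the fingers and lens below 0.05 N and linear speed of lens above 0.5 m/s).
It fails at once if a bystander is moved by more than 15 mm (distance of any of jar, spool, relay from where it was at the start of the episode above 0.015 m).
It also fails if it takes over 72 s, if anything falls off the work surface, if the arm or the gripper's body presses on something with over 40 N, if the wrist force passes 120 N, or if a joint passes its speed limit or range.

ROBOT

A 6-joint arm with a two-finger parallel gripper is mounted at the origin on the work surface. World frame = base frame: x ahead of the robot, y to its left, z up, the work surface at z = 0. Lengths are in mm, angles in rad, forces in N, time in s.
With the tool pointing down it reaches from about 350 to 775 mm from the base axis. Payload 7.3 kg.
Tool frame: the origin (TCP) lies at the very end of the fingers, on their centre line; the grasp point (between the pads) lies 19 mm behind it; z points along the fingers, y is the line along which they close (so a half turn about z gives the same grasp; the last joint's range is limited). The gripper opens to 92 mm and grips with 3 to 60 N. Pads are 19 mm wide; open, the fingers measure 130 mm over their backs; the gripper's body (75 mm by 190 mm) begins 47 mm behind the grasp point.
Start: joints at [-1.299, 0.342, 1.524, -0, 1.275, -0.146], TCP at [213.043, -479.852, 226.741] pointing down, gripper open.
Joint ranges: [-2.53, 2.53], [-0.77, 2.02], [0.04, 2.7], [-1, 4.14], [0.28, 2.66], [-3.11, 3.11]. Speed limits (rad/s): [2.57, 2.57, 3.14, 3.14, 3.14, 3.14].

INTERFACE

Orientations are given as [roll, pitch, yaw] about the fixed x, y, z axes, in that order (R = Rz(yaw) Ry(pitch) Rx(roll)).
In Python, from plant import get_obs, vision, workorder gives the robot as it stands.
- The arm moves only by the shell command python3 -m pendant 'ROWS' [OPENING]. ROWS is a JSON object of lists of equal length, an entry for each row: "dp": the shift along the tool's x, y, z in m, a list of three; "rotation": the turn, a rotation vector about the tool's x, y, z in rad, a list of three. A call has 1 to 8 rows; each row is the pose to reach, as a shift and turn from the pose commanded when the call began, along the tool's axes at that moment; what a row does not reach only later rows make up. A row lasts 1/8 s, in which the tool goes at most 62.5 mm and 10.7 degrees, less where a joint would pass 70% of its speed; a pose out of reach is approached as far as the arm can. A call with a gripper value outside its range is refused whole. OPENING is the finger opening in m, from 0 to 0.0918, set as the call begins (- or left out, the last holds). The fingers move at their own pace and stop on an object; the grip force is fixed at half the most. Time passes only in rows, so rows that repeat a pose let the fingers close. It gives the time, the measured TCP pose, the force, the opening and the grip force at its end, in the units of the state.
- get_obs(): the state, without advancing time (a new reading comes with each control period).
- vision.capture(name): name is "scene" or "top" or "wrist"; returns a dict with "pixels" (420x560x3 uint8, red, green, blue), "vfov" (degrees; the focal length in pixels is half the picture's height over the tangent of half this angle, whatever the lens; pixels are square), "cx", "cy" (the principal point, pixels), "pose" (4x4, takes a point from camera to world coordinates); the wrist camera has in their place "T_tool_cam" (4x4, takes a point from camera to tool coordinates, whose origin is the TCP and whose axes are the flange's). Camera axes: x right, y up, looking along -z (the intrinsics and any distortion apply to the point x, -y, -z); pixel columns grow to the right and rows downward; lengths in mm; the calibration is good to about 2 mm. A picture is of the moment at which its call begins: read the wrist's pose just before it. There is no depth.
- workorder.close_job(): hands the job in; it is judged then, once.
The state is a dict: "time": time; "joint_positions": joint angles; "dq": joint speeds; "tau": joint torques, N m; "tool_pos": TCP position; "tcp_rot": TCP orientation; "contact_force": force on the tool from outside, world axes, zero at the start; "moment": the same for the moment, N m; "grip_width": finger opening in mm; "finger_force": force on a finger pad.
Only numpy, scipy, OpenCV 4.12 (cv2) and the standard library are available. Lean on these libraries where they do the work, as an engineer would, in place of code of your own. Each camera call takes 0.05 s, during which the arm holds its last target. There are 200 camera calls.

## Working session

There is one attempt and no reset: what is moved stays moved. The work goes in short steps, Python scripts to look and compute and a shell command to move; the robot and the scene stay as the last step left them, time stands still between calls to the robot, and variables do not carry over. Pictures are saved under pics/ and viewed, at most 10 in all, crops included, and the job is handed in when it is done.

```bash
ls; mkdir -p pics; python3 - <<'E'
from plant import get_obs, vision
import cv2,numpy as np
o=get_obs();print(o)
for n in("scene","top"):
    c=vision.capture(n);print(n,{k:(v if k!="pixels" else v.shape) for k,v in c.items()})
    cv2.imwrite(f"pics/{n}0.png",c["pixels"][:,:,::-1]); np.save(f"pics/{n}0.npy",c,allow_pickle=True)
c=vision.capture("wrist");print({k:v for k,v in c.items() if k!="pixels"})
E
```

```text
pics
{'time': 0.0, 'joint_positions': array([-1.29897530e+00,  3.42746610e-01,  1.52505134e+00,  1.51143324e-05,
        1.27540675e+00, -1.46006581e-01]), 'dq': array([-0.00052135, -0.00043514,  0.0017912 ,  0.00052047,  0.00099599,
        0.00106751]), 'tau': array([-8.25728580e-05, -4.31234765e+01, -2.44218689e+01,  7.18226214e-02,
        5.60300646e-02, -9.04398416e-05]), 'tool_pos': array([ 212.93832668, -479.41185929,  226.02059926]), 'tcp_rot': array([-3.13999986e+00, -2.48832402e-04,  4.17822995e-01]), 'contact_force': array([0.15176351, 0.06317319, 0.6034097 ]), 'moment': array([ 0.00570886,  0.03289861, -0.03012053]), 'finger_force': 0.0, 'grip_width': 92.25439785132043}
scene {'pixels': (420, 560, 3), 'vfov': 44.74831123151865, 'cx': 283.62414656124264, 'cy': 200.70925903895625, 'pose': array([[ 5.89378335e-01, -6.34384102e-01,  5.00189954e-01,
         1.09481572e+03],
       [ 8.07831255e-01,  4.57847327e-01, -3.71193330e-01,
        -3.86598681e+02],
       [ 6.46851340e-03,  6.22842385e-01,  7.82320600e-01,
         8.89877846e+02],
       [ 0.00000000e+00,  0.000000
[... 244 characters left out ...]
317e+02],
       [-9.99844450e-01, -1.55311265e-02,  8.35823036e-03,
        -1.47385274e+00],
       [ 5.77119770e-03,  1.59711581e-01,  9.87146850e-01,
         1.25200758e+03],
       [ 0.00000000e+00,  0.00000000e+00,  0.00000000e+00,
         1.00000000e+00]])}
{'vfov': 58.6136137792789, 'cx': 278.4441114943235, 'cy': 208.50084920015428, 'T_tool_cam': array([[ 6.17340515e-04,  9.65369607e-01,  2.60885301e-01,
         6.91412871e+01],
       [ 9.99999712e-01, -7.11099400e-04,  2.64995425e-04,
        -1.42136099e-01],
       [ 4.41333910e-04,  2.60885062e-01, -9.65369768e-01,
        -1.57550641e+02],
       [ 0.00000000e+00,  0.00000000e+00,  0.00000000e+00,
         1.00000000e+00]])}
```

View pics/scene0.png

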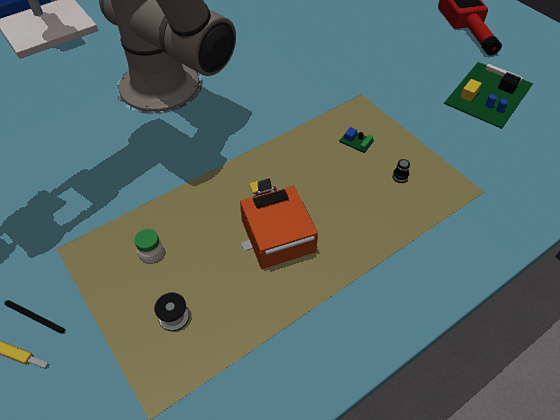

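View pics/top0.png

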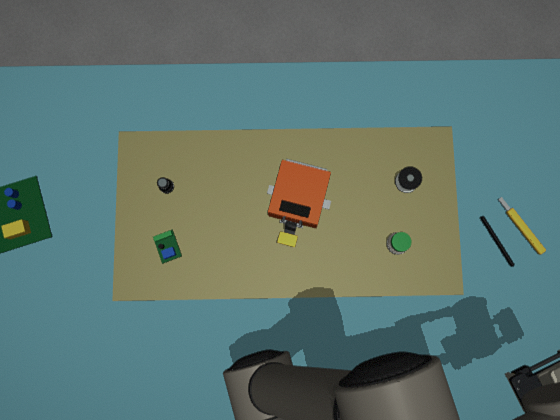

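The case, with its yellow thumb pad at (287,240), is in the middle of the top view. The lens is at (165,185), the relay at (167,247), the jar at (400,242) and the spool at (408,180). In the scene view the lens is at (402,170) and the pad at (255,187).

```bash
cat > h.py <<'E'
import numpy as np,cv2
from scipy.spatial.transform import Rotation as R
def pose(c,o=None):
    if "pose" in c: return c["pose"]
    T=np.eye(4);T[:3,:3]=R.from_euler("xyz",o["tcp_rot"]).as_matrix();T[:3,3]=o["tool_pos"]
    return T@c["T_tool_cam"]
def ray(c,uv,o=None):
    P=pose(c,o);f=c["pixels"].shape[0]/2/np.tan(np.radians(c["vfov"]/2))
    uv=np.atleast_2d(uv).astype(float)
    d=np.c_[(uv[:,0]-c["cx"])/f,-(uv[:,1]-c["cy"])/f,-np.ones(len(uv))]@P[:3,:3].T
    return P[:3,3],d/np.linalg.norm(d,axis=1)[:,None]
def onz(c,uv,z,o=None):
    p,d=ray(c,uv,o);return p+d*((z-p[2])/d[:,2])[:,None]
def tri(rays):
    A=sum(np.eye(3)-np.outer(d,d) for p,d in rays);b=sum((np.eye(3)-np.outer(d,d))@p for p,d in rays)
    x=np.linalg.solve(A,b);return x,[np.linalg.norm(np.cross(x-p,d)) for p,d in rays]
def blob(c,lo,hi,roi=None):
    "largest blob of an HSV range in roi x0,y0,x1,y1 -> contour, centroid"
    m=cv2.inRange(cv2.cvtColor(c["pixels"],cv2.COLOR_RGB2HSV),np.array(lo),np.array(hi))
    if roi: k=np.zeros_like(m);k[roi[1]:roi[3],roi[0]:roi[2]]=1;m=m*k
    q=max(cv2.findContours(m,cv2.RETR_EXTERNAL,cv2.CHAIN_APPROX_NONE)[0],key=cv2.contourArea)
    M=cv2.moments(q);return q,np.array([M["m10"]/M["m00"],M["m01"]/M["m00"]])
YEL=((22,140,120),(35,255,255));ORG=((3,150,80),(14,255,255));BLK=((0,0,0),(179,255,60))
E
python3 - <<'E'
from h import *
S=np.load("pics/scene0.npy",allow_pickle=True).item();T=np.load("pics/top0.npy",allow_pickle=True).item()
def two(col,rs,rt):
    qs,s=blob(S,*col,rs);qt,t=blob(T,*col,rt)
    x,e=tri([(p,d[0]) for p,d in(ray(S,s),ray(T,t))]);print(s,t,cv2.contourArea(qs),cv2.contourArea(qt),x.round(1),np.round(e,1));return qs,qt
two(YEL,(240,170,270,200),(270,225,305,255))
_,b=two(BLK,(250,188,295,210),(275,198,315,220))
_,l=two(BLK,(385,150,420,190),(150,170,180,200))
w=onz(T,b.reshape(-1,2),77.5)[:,:2].astype(np.float32);print(cv2.minAreaRect(w))
o,_=blob(T,*ORG,(255,145,345,235))
print(cv2.boxPoints(cv2.minAreaRect(onz(T,cv2.convexHull(o).reshape(-1,2),70.5)[:,:2].astype(np.float32))),cv2.minAreaRect(onz(T,cv2.convexHull(o).reshape(-1,2),70.5)[:,:2].astype(np.float32)))
print(cv2.boundingRect(l))
E
```

```text
[253.87461774 185.9266055 ] [287.03141361 238.83246073] 54.5 191.0 [484.5  -6.2  41.8] [6.9 6.9]
[270.31980519 198.61201299] [294.35610373 208.63314358] 308.0 263.5 [553.7 -18.5  75.2] [0.4 0.4]
[401.28419183 171.1705151 ] [167.11111111 186.77104377] 281.5 99.0 [624.3 292.8  18.8] [3.7 3.7]
((553.6442260742188, -18.155712127685547), (68.13690948486328, 23.80565643310547), 74.85449981689453)
[[ 515.1729    -69.7887  ]
 [ 641.24274  -104.964355]
 [ 673.36884    10.176041]
 [ 547.299      45.3517  ]] ((594.2708740234375, -29.80632781982422), (119.53828430175781, 130.88516235351562), 74.40998077392578)
(157, 178, 17, 16)
```

```bash
cat > go.py <<'E'
"go.py x y z yaw -> dp (m, tool axes) and rotation vector to reach it pointing down"
import sys
from h import *
from plant import get_obs
o=get_obs();x,y,z,yaw=map(float,sys.argv[1:5])
A=R.from_euler("xyz",o["tcp_rot"]);B=R.from_euler("xyz",[np.pi,0,yaw])
print("dp",(A.inv().apply(np.array([x,y,z])-o["tool_pos"])/1000).round(4),"rot",(A.inv()*B).as_rotvec().round(3),"t",round(o["time"],2),o["joint_positions"].round(2))
E
python3 go.py 486 0 230 2.872
python3 -m pendant '{"dp":[[0.055,-0.04,0],[0.11,-0.08,0],[0.165,-0.12,0],[0.22,-0.16,0],[0.275,-0.2,0],[0.33,-0.24,0],[0.385,-0.28,0],[0.44,-0.33,0]],"rotation":[[0,0,-0.18],[0,0,-0.36],[0,0,-0.54],[0,0,-0.72],[0,0,-0.9],[0,0,-1.08],[0,0,-1.26],[0,0,-1.44]]}' 0
python3 go.py 486 0 230 2.872
```

```text
dp [ 0.4441 -0.3275 -0.0033] rot [-0.000e+00 -1.000e-03 -2.454e+00] t 0.15 [-1.3   0.34  1.52  0.    1.28 -0.15]
time: 1.15
tool_pos: [460.1, -43.0, 226.7]
tcp_rot: [3.141, 0.0, 1.864]
contact_force: [0.3, 0.1, 0.5]
grip_width: 16.5
finger_force: 0.0
dp [ 0.0337  0.0372 -0.0033] rot [ 0.000e+00  1.000e-03 -1.008e+00] t 1.15 [-0.26  0.23  1.69 -0.    1.23 -0.55]
```

```bash

python3 -m pendant '{"dp":[[0.034,0.037,0],[0.034,0.037,0],[0.034,0.037,0],[0.034,0.037,0],[0.034,0.037,0],[0.034,0.037,0],[0.034,0.037,0],[0.034,0.037,0]],"rotation":[[0,0,-0.18],[0,0,-0.36],[0,0,-0.54],[0,0,-0.72],[0,0,-0.9],[0,0,-1.008],[0,0,-1.008],[0,0,-1.008]]}' 0
python3 - <<'E'
from h import *
from plant import get_obs,vision
o=get_obs();c=vision.capture("wrist");np.save("pics/w1.npy",[o,c],allow_pickle=True);cv2.imwrite("pics/w1.png",c["pixels"][:,:,::-1])
q,y=blob(c,*YEL);print(y,cv2.contourArea(q))
w=onz(c,q.reshape(-1,2),41,o)[:,:2].astype(np.float32);print(cv2.minAreaRect(w))
q,b=blob(c,*ORG);h=cv2.convexHull(q);print(cv2.minAreaRect(onz(c,h.reshape(-1,2),70.5,o)[:,:2].astype(np.float32)))
E
```

```text
time: 2.15
tool_pos: [485.1, -1.8, 226.6]
tcp_rot: [-3.142, -0.0, 2.864]
contact_force: [0.5, 0.8, 0.0]
grip_width: 0.7
finger_force: 0.0
[281.         185.97975078] 1284.0
((485.6022644042969, 0.18156814575195312), (43.3507194519043, 26.6580810546875), 74.11652374267578)
((527.6488037109375, 10.371513366699219), (74.93458557128906, 23.31645965576172), 74.12114715576172)
```

View pics/w1.png

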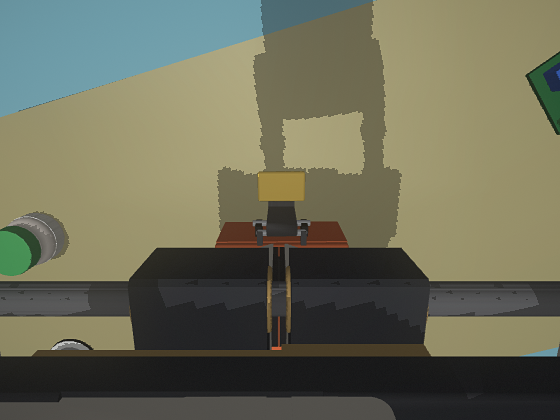

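The pad is at (282,186) in the wrist view, which puts it at (485.6, 0.2) with a case yaw of about -15.6°. Both agree with the fixed cameras. I'll descend above the pad now.

```bash
python3 go.py 485 0 52 2.870
python3 -m pendant '{"dp":[[0,-0.002,0.05],[0,-0.002,0.1],[0,-0.002,0.15],[0,-0.002,0.17],[0,-0.002,0.174],[0,-0.002,0.174],[0,-0.002,0.174]],"rotation":[[0,0,0],[0,0,0],[0,0,0],[0,0,0],[0,0,0],[0,0,0],[0,0,0]]}' 0
python3 -m pendant '{"dp":[[0,0,0.001],[0,0,0.002],[0,0,0.003],[0,0,0.004],[0,0,0.004]],"rotation":[[0,0,0],[0,0,0],[0,0,0],[0,0,0],[0,0,0]]}' 0
```

```text
dp [0.0006 0.0017 0.1746] rot [-0.    -0.    -0.006] t 2.2 [-0.16  0.27  1.63 -0.    1.24 -1.46]
time: 3.08
tool_pos: [485.5, -3.9, 53.8]
tcp_rot: [3.141, 0.002, 2.866]
contact_force: [0.1, -0.6, 0.5]
grip_width: 0.6
finger_force: 0.0
time: 3.7
tool_pos: [484.6, -3.7, 48.6]
tcp_rot: [-3.142, -0.0, 2.866]
contact_force: [-0.6, -0.3, 0.3]
grip_width: 0.4
finger_force: 0.0
```

```bash

python3 -m pendant '{"dp":[[0,0.002,0],[0,0.004,0],[0,0.004,0.001],[0,0.004,0.002],[0,0.004,0.003],[0,0.004,0.003]],"rotation":[[0,0,0],[0,0,0],[0,0,0],[0,0,0],[0,0,0],[0,0,0]]}' 0
python3 -m pendant '{"dp":[[0,0,0.001],[0,0,0.002],[0,0,0.003],[0,0,0.003]],"rotation":[[0,0,0],[0,0,0],[0,0,0],[0,0,0]]}' 0
```

```text
time: 4.45
tool_pos: [485.7, 0.1, 45.6]
tcp_rot: [-3.141, -0.0, 2.866]
contact_force: [0.8, -0.3, 0.0]
grip_width: 0.8
finger_force: 0.0
time: 4.95
tool_pos: [485.5, 0.1, 42.7]
tcp_rot: [-3.141, -0.0, 2.866]
contact_force: [-1.9, 0.5, 3.8]
grip_width: -0.2
finger_force: 1.7
```

```bash

python3 -m pendant '{"dp":[[0,0,0.0005],[0,0,0.001],[0,0,0.0015],[0,0,0.0015]],"rotation":[[0,0,0],[0,0,0],[0,0,0],[0,0,0]]}' 0
python3 -m pendant '{"dp":[[0,0,0.0005],[0,0,0.001],[0,0,0.0015],[0,0,0.0015]],"rotation":[[0,0,0],[0,0,0],[0,0,0],[0,0,0]]}' 0
```

```text
time: 5.45
tool_pos: [485.5, 0.2, 41.0]
tcp_rot: [-3.141, -0.001, 2.866]
contact_force: [-2.7, 0.2, 3.3]
grip_width: 0.5
finger_force: 1.7
time: 5.95
tool_pos: [485.8, 0.1, 39.7]
tcp_rot: [-3.142, 0.0, 2.866]
contact_force: [-2.8, 1.1, 3.4]
grip_width: 0.5
finger_force: 2.4
```

```bash
cat > lid.py <<'E'
from h import *
from plant import vision
for n,k in(("scene",(230,110,340,280)),):
    c=vision.capture(n);cv2.imwrite("pics/last.png",c["pixels"][:,:,::-1])
    a=[]
    for x in(c,np.load("pics/scene0.npy",allow_pickle=True).item()):
        q,m=blob(x,*ORG,k);a+=[cv2.boundingRect(q),cv2.contourArea(q)]
    print("now/start",a)
E
python3 lid.py
python3 -m pendant '{"dp":[[0,0,0.0005],[0,0,0.001],[0,0,0.001]],"rotation":[[0,0,0],[0,0,0],[0,0,0]]}' 0
python3 lid.py
```

```text
now/start [(240, 184, 79, 85), 4304.5, (240, 186, 78, 68), 3071.0]
time: 6.38
tool_pos: [485.7, 0.1, 38.7]
tcp_rot: [-3.142, -0.0, 2.866]
contact_force: [-2.8, 0.3, 4.5]
grip_width: 0.0
finger_force: 2.7
now/start [(240, 188, 64, 66), 726.5, (240, 186, 78, 68), 3071.0]
```

```bash
python3 -c "
import cv2;i=cv2.imread('pics/last.png')[90:300,150:430];cv2.imwrite('pics/s2.png',cv2.resize(i,None,fx=2.5,fy=2.5,interpolation=2))"
```

```text
(no output)
```

View pics/s2.png

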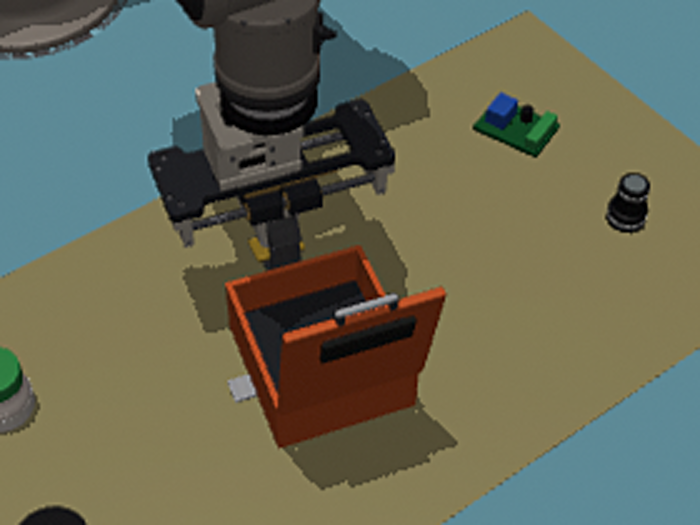

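The lid is open, leaning back at about (370,350) in the crop, and the lens still stands at (630,200). Next I'll lift and go over to the lens.

```bash

python3 -m pendant '{"dp":[[0,0,-0.05],[0,0,-0.11],[0,0,-0.17],[-0.008,0.05,-0.19],[-0.018,0.11,-0.19],[-0.028,0.17,-0.19],[-0.038,0.23,-0.19],[-0.048,0.29,-0.19]],"rotation":[[0,0,0],[0,0,0],[0,0,0],[0,0,0],[0,0,0],[0,0,0],[0,0,0],[0,0,0]]}' 0
python3 -m pendant '{"dp":[[-0.005,0.03,0],[-0.005,0.03,0],[-0.005,0.03,0],[-0.005,0.03,0]],"rotation":[[0,0,0],[0,0,0],[0,0,0],[0,0,0]]}' 0.07
python3 - <<'E'
from h import *
from plant import get_obs,vision
o=get_obs();c=vision.capture("wrist");np.save("pics/w2.npy",[o,c],allow_pickle=True);cv2.imwrite("pics/w2.png",c["pixels"][:,:,::-1])
c=vision.capture("top");np.save("pics/top1.npy",c,allow_pickle=True)
E
python3 go.py 624 293 200 2.87
```

```text
time: 7.42
tool_pos: [612.3, 268.0, 228.5]
tcp_rot: [3.141, 0.002, 2.866]
contact_force: [1.4, -1.1, -0.3]
grip_width: 0.4
finger_force: 0.0
time: 7.92
tool_pos: [624.0, 292.4, 229.1]
tcp_rot: [-3.142, 0.001, 2.864]
contact_force: [-0.5, -0.4, -0.0]
grip_width: 35.6
finger_force: 0.0
dp [0.0002 0.0004 0.0293] rot [ 0.     0.001 -0.005] t 8.03 [ 0.33  0.66  0.99 -0.    1.49 -0.97]
```

View pics/w2.png

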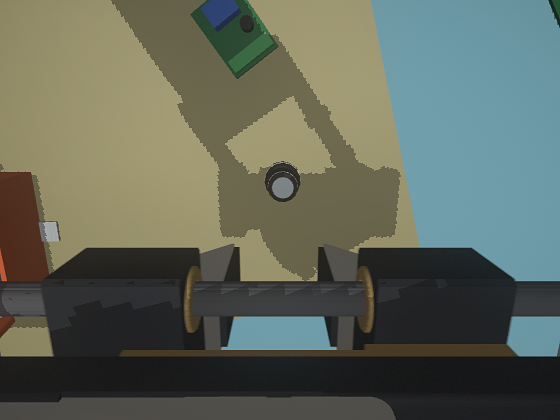

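The lens is at about (283,185) with its glass top centred near (283,187).

```bash
python3 - <<'E'
from h import *
S=np.load("pics/scene0.npy",allow_pickle=True).item();o,c=np.load("pics/w2.npy",allow_pickle=True)
G=((0,0,95),(179,70,255))
q,g=blob(c,*G,(262,160,305,205));print(g,cv2.contourArea(q),cv2.boundingRect(q))
qs,s=blob(S,*G,(390,155,418,172));print(s,cv2.contourArea(qs),cv2.boundingRect(qs))
x,e=tri([(p,d[0]) for p,d in(ray(c,g,o),ray(S,s))]);print("glass",x,e)
print("at z48",onz(c,g,48,o), onz(S,s,48))
q,b=blob(c,(0,0,0),(179,255,50),(255,150,312,205));r=cv2.boundingRect(q);print(r,onz(c,[[r[0]+r[2]/2,r[1]]],18,o))
E
python3 -m pendant '{"dp":[[0,0,0.06],[0,0,0.08],[0,0,0.08],[0,0,0.08],[0,0,0.08]],"rotation":[[0,0,0],[0,0,0],[0,0,0],[0,0,0],[0,0,0]]}' 0.07
python3 - <<'E'
from h import *
from plant import get_obs,vision
o2=get_obs();c2=vision.capture("wrist");np.save("pics/w3.npy",[o2,c2],allow_pickle=True);cv2.imwrite("pics/w3.png",c2["pixels"][:,:,::-1])
o,c=np.load("pics/w2.npy",allow_pickle=True)
G=((0,0,95),(179,70,255))
q,g=blob(c,*G,(262,160,305,205));q,g2=blob(c2,*G,(250,130,320,240));print(g2,cv2.boundingRect(q))
x,e=tri([(p,d[0]) for p,d in(ray(c,g,o),ray(c2,g2,o2))]);print("glass",x,e,onz(c2,g2,48,o2),o2["tool_pos"])
E
```

```text
[282.36984872 187.27960355] 319.5 (272, 177, 22, 21)
[403.68148148 163.05185185] 22.5 (400, 161, 8, 5)
glass [625.82782216 295.8255395   46.63955758] [np.float64(0.6349090860021955), np.float64(0.6349090860020876)]
at z48 [[625.0642704  295.47527536  48.        ]] [[627.01339997 295.20327487  48.        ]]
(265, 163, 35, 39) [[607.64258418 300.80115246  18.        ]]
time: 8.65
tool_pos: [624.7, 293.8, 150.6]
tcp_rot: [3.14, 0.003, 2.866]
contact_force: [0.4, -1.0, 1.1]
grip_width: 69.9
finger_force: 0.0
[281.11938423 208.85139805] (268, 196, 27, 27)
glass [624.86683019 295.54715489  49.00956761] [np.float64(0.02551662809359077), np.float64(0.025516628093551562)] [[625.14036552 295.50549203  48.        ]] [624.71141358 293.76981398 150.62048514]
```

```bash
python3 go.py 625.1 295.5 23 2.870
python3 -m pendant '{"dp":[[0,0.001,0.05],[0,0.001,0.09],[0,0.001,0.115],[0,0.001,0.125],[0,0.001,0.1275],[0,0.001,0.1275],[0,0.001,0.1275]],"rotation":[[0,0,0],[0,0,0],[0,0,0],[0,0,0],[0,0,0],[0,0,0],[0,0,0]]}' 0.07
python3 go.py 625.1 295.5 23 2.870
```

```text
dp [0.0002 0.0016 0.1274] rot [ 0.001  0.002 -0.004] t 8.7 [ 0.33  0.71  1.11 -0.    1.32 -0.97]
time: 9.57
tool_pos: [624.9, 294.8, 22.5]
tcp_rot: [3.14, 0.002, 2.866]
contact_force: [-0.2, 0.6, 0.6]
grip_width: 70.0
finger_force: 0.0
dp [-0.      0.0008 -0.0004] rot [ 0.001  0.002 -0.004] t 9.57 [ 0.33  0.83  1.24 -0.    1.07 -0.96]
```

```bash

python3 -m pendant '{"dp":[[0,0,0],[0,0,0],[0,0,0],[0,0,0],[0,0,0],[0,0,0]],"rotation":[[0,0,0],[0,0,0],[0,0,0],[0,0,0],[0,0,0],[0,0,0]]}' 0.02
python3 -m pendant '{"dp":[[0,0,-0.01],[0,0,-0.05],[0,0,-0.11],[0,0,-0.17],[0,0,-0.17]],"rotation":[[0,0,0],[0,0,0],[0,0,0],[0,0,0],[0,0,0]]}' 0.02
python3 lid.py; python3 - <<'E'
from h import *
from plant import get_obs,vision
o=get_obs();c=vision.capture("wrist");np.save("pics/w4.npy",[o,c],allow_pickle=True);cv2.imwrite("pics/w4.png",c["pixels"][:,:,::-1])
E
python3 go.py 593.9 -29.8 240 2.870
```

```text
time: 10.32
tool_pos: [624.2, 294.6, 21.2]
tcp_rot: [-3.142, 0.0, 2.866]
contact_force: [0.8, 1.4, -0.1]
grip_width: 26.8
finger_force: 30.0
time: 10.95
tool_pos: [626.7, 295.5, 198.8]
tcp_rot: [3.134, 0.011, 2.866]
contact_force: [0.4, -0.0, -0.2]
grip_width: 26.6
finger_force: 30.0
now/start [(240, 188, 64, 66), 694.0, (240, 186, 78, 68), 3071.0]
dp [-0.0593 -0.3203 -0.048 ] rot [ 0.001  0.001 -0.004] t 11.05 [ 0.33  0.68  1.05 -0.    1.41 -0.96]
```

View pics/w4.png

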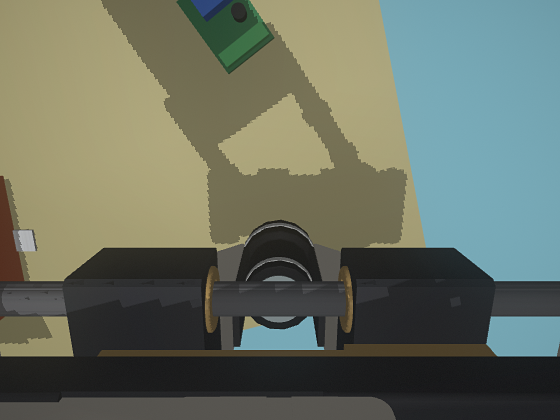

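The lens is held upright at (280,270). Next I'll carry it above the nest and look.

```bash

python3 -m pendant '{"dp":[[0,0,-0.045],[-0.01,-0.055,-0.048],[-0.02,-0.11,-0.048],[-0.03,-0.165,-0.048],[-0.04,-0.22,-0.048],[-0.05,-0.275,-0.048],[-0.059,-0.32,-0.048],[-0.059,-0.32,-0.048]],"rotation":[[0,0,0],[0,0,0],[0,0,0],[0,0,0],[0,0,0],[0,0,0],[0,0,0],[0,0,0]]}' 0.02
python3 -m pendant '{"dp":[[0,0,0],[0,0,0]],"rotation":[[0,0,0],[0,0,0]]}' 0.02
python3 - <<'E'
from h import *
from plant import get_obs,vision
o=get_obs();c=vision.capture("wrist");np.save("pics/w5.npy",[o,c],allow_pickle=True);cv2.imwrite("pics/w5.png",c["pixels"][:,:,::-1])
E
python3 go.py 593.9 -29.8 240 2.870
```

```text
time: 12.05
tool_pos: [592.6, -32.6, 237.2]
tcp_rot: [-3.14, -0.004, 2.861]
contact_force: [0.1, 0.4, -0.7]
grip_width: 26.3
finger_force: 30.0
time: 12.3
tool_pos: [593.6, -28.1, 238.5]
tcp_rot: [3.142, -0.001, 2.867]
contact_force: [0.2, -0.2, -0.4]
grip_width: 26.9
finger_force: 30.0
dp [-0.0007 -0.0016 -0.0013] rot [ 0.    -0.001 -0.002] t 12.35 [-0.18  0.46  1.3   0.    1.38 -1.47]
```

View pics/w5.png

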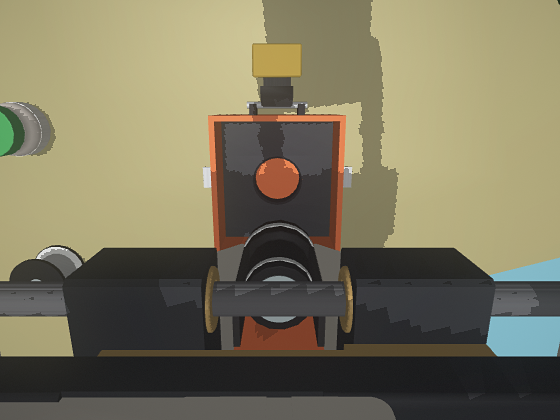

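The orange nest floor is at (278,178), inside the case rim that spans columns 208-346.

```bash
python3 - <<'E'
from h import *
o,c=np.load("pics/w5.npy",allow_pickle=True)
q,n=blob(c,*ORG,(245,150,312,208));x,y,w,h=cv2.boundingRect(q);print(n,(x,y,w,h))
a=onz(c,[[n[0],y]],23,o)[0];b=onz(c,[[n[0],y+h]],5,o)[0]
L=onz(c,[[x,n[1]]],5,o)[0];Rr=onz(c,[[x+w,n[1]]],5,o)[0]
print("x-edges",a,b,np.linalg.norm((a-b)[:2]),(a+b)/2);print("y-edges",L,Rr,np.linalg.norm(L-Rr),(L+Rr)/2)
q,p=blob(c,*YEL);print("pad",cv2.minAreaRect(onz(c,q.reshape(-1,2),42.5,o)[:,:2].astype(np.float32)))
q,_=blob(c,*ORG,(195,105,360,200));x,y,w,h=cv2.boundingRect(q);print((x,y,w,h))
print(onz(c,[[x,y],[x+w,y]],62,o))
E
```

```text
[277.00270062 177.91165123] (256, 158, 43, 41)
x-edges [571.21946394 -23.69381902  23.        ] [615.75637922 -36.31832929   5.        ] 46.29163079898551 [593.48792158 -30.00607415  14.        ]
y-edges [587.65591609 -51.50854398   5.        ] [599.95577328  -7.66767972   5.        ] 45.53359051889615 [593.80584469 -29.58811185   5.        ]
pad ((485.5049743652344, 0.06366920471191406), (43.27367401123047, 26.503328323364258), 74.31979370117188)
(208, 115, 138, 85)
[[514.52327682 -69.68818091  62.        ]
 [546.8390488   45.4637447   62.        ]]
```

```bash
python3 go.py 593.5 -29.9 34 2.870
python3 -m pendant '{"dp":[[0,-0.001,0.05],[0,-0.001,0.1],[0,-0.001,0.15],[0,-0.001,0.185],[0,-0.001,0.2],[0,-0.001,0.204],[0,-0.001,0.204]],"rotation":[[0,0,0],[0,0,0],[0,0,0],[0,0,0],[0,0,0],[0,0,0],[0,0,0]]}' 0.02
python3 go.py 593.5 -29.9 27 2.870
```

```text
dp [-0.0005 -0.0018  0.2047] rot [ 0.    -0.001 -0.002] t 12.35 [-0.18  0.46  1.3   0.    1.38 -1.47]
time: 13.22
tool_pos: [594.4, -30.3, 36.4]
tcp_rot: [3.141, 0.002, 2.866]
contact_force: [-0.1, -0.6, -0.4]
grip_width: 27.2
finger_force: 30.0
dp [0.001  0.0001 0.0094] rot [ 0.     0.002 -0.004] t 13.22 [-0.18  0.67  1.55 -0.    0.92 -1.47]
```

```bash

python3 -m pendant '{"dp":[[0,0,0.002],[0,0,0.004],[0,0,0.005],[0,0,0.006],[0,0,0.006]],"rotation":[[0,0,0],[0,0,0],[0,0,0],[0,0,0],[0,0,0]]}' 0.02
python3 -m pendant '{"dp":[[0,0,0.0005],[0,0,0.001],[0,0,0.001]],"rotation":[[0,0,0],[0,0,0],[0,0,0]]}' 0.02
```

```text
time: 13.85
tool_pos: [593.5, -30.4, 29.1]
tcp_rot: [-3.141, -0.0, 2.866]
contact_force: [-1.1, 1.0, -1.7]
grip_width: 26.7
finger_force: 30.0
time: 14.22
tool_pos: [593.5, -30.4, 28.2]
tcp_rot: [-3.142, -0.0, 2.866]
contact_force: [0.6, 0.2, -0.6]
grip_width: 27.0
finger_force: 30.0
```

```bash

python3 -m pendant '{"dp":[[0,0,0.0005],[0,0,0.001],[0,0,0.001]],"rotation":[[0,0,0],[0,0,0],[0,0,0]]}' 0.02
python3 -m pendant '{"dp":[[0,0,0.0005],[0,0,0.0005]],"rotation":[[0,0,0],[0,0,0]]}' 0.02
```

```text
time: 14.6
tool_pos: [593.5, -30.4, 27.1]
tcp_rot: [-3.142, -0.0, 2.866]
contact_force: [-0.3, -0.3, -0.2]
grip_width: 26.8
finger_force: 30.0
time: 14.85
tool_pos: [593.5, -30.4, 26.7]
tcp_rot: [-3.142, -0.0, 2.866]
contact_force: [-0.2, -0.3, -0.7]
grip_width: 26.7
finger_force: 30.0
```

```bash

python3 -m pendant '{"dp":[[0,0,0.0005],[0,0,0.0005]],"rotation":[[0,0,0],[0,0,0]]}' 0.02
python3 -m pendant '{"dp":[[0,0,0.0005],[0,0,0.0005]],"rotation":[[0,0,0],[0,0,0]]}' 0.02
```

```text
time: 15.1
tool_pos: [593.5, -30.4, 26.2]
tcp_rot: [-3.142, -0.0, 2.866]
contact_force: [2.2, -0.5, -1.5]
grip_width: 26.7
finger_force: 30.0
time: 15.35
tool_pos: [593.6, -30.4, 26.1]
tcp_rot: [-3.142, 0.0, 2.866]
contact_force: [-2.0, 0.6, 4.9]
grip_width: 26.7
finger_force: 30.0
```

The foot has touched the floor at 4.9 N, so I'll open the fingers part way and lift.

```bash

python3 -m pendant '{"dp":[[0,0,-0.0005],[0,0,-0.0005],[0,0,-0.0005],[0,0,-0.0005],[0,0,-0.0005],[0,0,-0.0005]],"rotation":[[0,0,0],[0,0,0],[0,0,0],[0,0,0],[0,0,0],[0,0,0]]}' 0.046
python3 -m pendant '{"dp":[[0,0,-0.01],[0,0,-0.03],[0,0,-0.06],[0,0,-0.11],[0,0,-0.16],[0,0,-0.2],[0,0,-0.2],[0,0,-0.2]],"rotation":[[0,0,0],[0,0,0],[0,0,0],[0,0,0],[0,0,0],[0,0,0],[0,0,0],[0,0,0]]}' 0.046
python3 - <<'E'
from h import *
from plant import get_obs,vision
o=get_obs();c=vision.capture("wrist");np.save("pics/w6.npy",[o,c],allow_pickle=True);cv2.imwrite("pics/w6.png",c["pixels"][:,:,::-1])
q,g=blob(c,(0,0,95),(179,70,255),(250,140,310,210));print(g,cv2.boundingRect(q),onz(c,g,53,o))
E
```

```text
time: 16.1
tool_pos: [593.5, -30.4, 26.2]
tcp_rot: [-3.142, 0.0, 2.866]
contact_force: [-1.0, 0.7, -0.9]
grip_width: 45.7
finger_force: 0.0
time: 17.1
tool_pos: [593.0, -30.3, 225.8]
tcp_rot: [-3.141, -0.001, 2.866]
contact_force: [-0.5, -0.0, -0.7]
grip_width: 45.8
finger_force: 0.0
[278.37752161 190.43227666] (268, 180, 22, 22) [[594.03670168 -31.03483872  53.        ]]
```

View pics/w6.png

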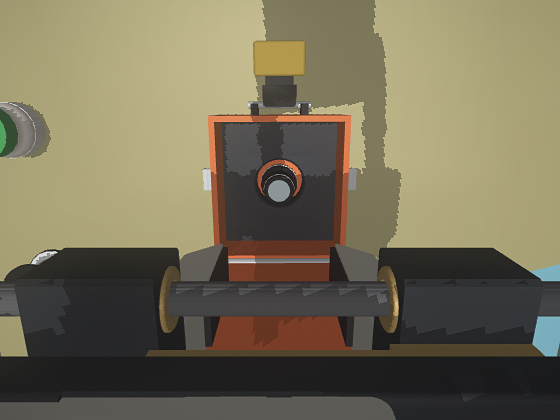

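The lens stands upright in the nest, with its glass at (278,190), about 1 mm off centre. Next I'll go over the lid and behind it.

```bash
cat > cs.py <<'E'
"TCP in case axes, relative to the case origin"
from h import *
from plant import get_obs
o=get_obs();a=-0.2705
d=o["tool_pos"]-[593.6,-29.8,0]
print("case xyz",np.round([d[0]*np.cos(a)+d[1]*np.sin(a),-d[0]*np.sin(a)+d[1]*np.cos(a),d[2]],1),"F along case x,z",np.round([o["contact_force"][:2]@[np.cos(a),np.sin(a)],o["contact_force"][2]],1),"q",o["joint_positions"].round(2))
E
python3 -m pendant '{"dp":[[0,0,0],[-0.05,0,0],[-0.1,0,0],[-0.126,0,0],[-0.126,0,0],[-0.126,0,0]],"rotation":[[0,0,0],[0,0,0],[0,0,0],[0,0,0],[0,0,0],[0,0,0]]}' 0
python3 cs.py; python3 go.py 593.6 -29.8 200 2.871
```

```text
time: 17.9
tool_pos: [713.9, -64.4, 225.3]
tcp_rot: [-3.141, -0.002, 2.866]
contact_force: [0.6, -1.0, -0.3]
grip_width: 0.5
finger_force: 0.0
case xyz [125.2  -1.2 225.3] F along case x,z [ 0.8 -0.3] q [-0.2   0.72  0.88 -0.    1.54 -1.49]
dp [0.1251 0.0005 0.0256] rot [-0.    -0.002 -0.005] t 17.9 [-0.2   0.72  0.88 -0.    1.54 -1.49]
```

```bash

python3 -m pendant '{"dp":[[0,0.001,0.04],[0,0.001,0.07],[0,0.001,0.07],[0.005,0.001,0.07],[0.01,0.001,0.07],[0.015,0.001,0.07],[0.02,0.001,0.07],[0.02,0.001,0.07]],"rotation":[[0,0,0],[0,0,0],[0,0,0],[0,0,0],[0,0,0],[0,0,0],[0,0,0],[0,0,0]]}' 0
python3 cs.py
python3 -m pendant '{"dp":[[0.004,0,0],[0.008,0,0],[0.012,0,0],[0.016,0,0]],"rotation":[[0,0,0],[0,0,0],[0,0,0],[0,0,0]]}' 0
python3 cs.py
```

```text
time: 18.9
tool_pos: [695.8, -58.3, 156.9]
tcp_rot: [-3.142, 0.001, 2.866]
contact_force: [3.2, -0.7, 1.3]
grip_width: 0.3
finger_force: 1.3
case xyz [ 1.061e+02 -1.000e-01  1.569e+02] F along case x,z [3.3 1.3] q [-0.19  0.72  1.07 -0.    1.35 -1.49]
time: 19.4
tool_pos: [680.3, -53.9, 156.3]
tcp_rot: [-3.141, 0.001, 2.866]
contact_force: [3.1, -1.0, 1.9]
grip_width: 0.2
finger_force: 1.6
case xyz [ 9.000e+01 -1.000e-01  1.563e+02] F along case x,z [3.3 1.9] q [-0.19  0.69  1.13 -0.    1.32 -1.49]
```

```bash

python3 -m pendant '{"dp":[[0.01,0,-0.005],[0.02,0,-0.0095],[0.03,0,-0.0105],[0.04,0,-0.0105],[0.05,0,-0.008],[0.061,0,-0.0045],[0.061,0,-0.0045]],"rotation":[[0,0,0],[0,0,0],[0,0,0],[0,0,0],[0,0,0],[0,0,0],[0,0,0]]}' 0
python3 cs.py
python3 lid.py
```

```text
time: 20.27
tool_pos: [620.7, -37.0, 160.6]
tcp_rot: [-3.141, -0.001, 2.866]
contact_force: [2.4, -0.9, 1.1]
grip_width: 0.3
finger_force: 1.1
case xyz [ 28.    0.3 160.6] F along case x,z [2.6 1.1] q [-0.18  0.57  1.33 -0.    1.23 -1.48]
now/start [(240, 182, 79, 87), 4068.5, (240, 186, 78, 68), 3071.0]
```

```bash

python3 -m pendant '{"dp":[[0.009,0,0.005],[0.018,0,0.0105],[0.026,0,0.0175],[0.034,0,0.0245],[0.0405,0,0.033],[0.047,0,0.042],[0.047,0,0.042]],"rotation":[[0,0,0],[0,0,0],[0,0,0],[0,0,0],[0,0,0],[0,0,0],[0,0,0]]}' 0
python3 cs.py
```

```text
time: 21.2
tool_pos: [575.5, -24.2, 117.7]
tcp_rot: [-3.141, -0.002, 2.866]
contact_force: [1.2, -1.2, 2.5]
grip_width: 0.5
finger_force: 1.2
case xyz [-18.9   0.5 117.7] F along case x,z [1.5 2.5] q [-0.18  0.54  1.53  0.    1.08 -1.47]
```

```bash

python3 -m pendant '{"dp":[[0.004,0,0.006],[0.008,0,0.012],[0.012,0,0.018],[0.016,0,0.023],[0.018,0,0.026],[0.018,0,0.026]],"rotation":[[0,0,0],[0,0,0],[0,0,0],[0,0,0],[0,0,0],[0,0,0]]}' 0
python3 cs.py
```

```text
time: 21.95
tool_pos: [558.7, -19.5, 92.4]
tcp_rot: [-3.141, -0.001, 2.866]
contact_force: [0.6, -0.5, 2.7]
grip_width: 0.3
finger_force: 1.2
case xyz [-36.4   0.6  92.4] F along case x,z [0.7 2.7] q [-0.17  0.54  1.61 -0.    1.   -1.47]
```

```bash

python3 -m pendant '{"dp":[[0.001,0,0.0015],[0.002,0,0.003],[0.003,0,0.0045],[0.004,0,0.006],[0.004,0,0.006]],"rotation":[[0,0,0],[0,0,0],[0,0,0],[0,0,0],[0,0,0]]}' 0
python3 -m pendant '{"dp":[[0.0005,0,0.001],[0.001,0,0.002],[0.0015,0,0.003],[0.0015,0,0.003]],"rotation":[[0,0,0],[0,0,0],[0,0,0],[0,0,0]]}' 0
python3 cs.py
```

```text
time: 22.58
tool_pos: [555.7, -18.6, 87.0]
tcp_rot: [3.142, 0.001, 2.866]
contact_force: [4.3, -0.7, 4.1]
grip_width: 0.7
finger_force: 2.4
time: 23.08
tool_pos: [554.8, -18.4, 84.3]
tcp_rot: [3.141, 0.002, 2.866]
contact_force: [4.8, -1.8, 5.2]
grip_width: 0.2
finger_force: 3.1
case xyz [-40.5   0.7  84.3] F along case x,z [5.1 5.2] q [-0.17  0.55  1.63 -0.    0.97 -1.47]
```

```bash

python3 -m pendant '{"dp":[[0,0,0.001],[0,0,0.002],[0,0,0.002]],"rotation":[[0,0,0],[0,0,0],[0,0,0]]}' 0
python3 -m pendant '{"dp":[[0,0,0.001],[0,0,0.002],[0,0,0.002]],"rotation":[[0,0,0],[0,0,0],[0,0,0]]}' 0
python3 cs.py
```

```text
time: 23.45
tool_pos: [553.2, -18.0, 81.3]
tcp_rot: [-3.141, -0.002, 2.866]
contact_force: [1.2, -0.5, 3.0]
grip_width: 0.3
finger_force: 1.4
time: 23.82
tool_pos: [552.9, -17.9, 79.3]
tcp_rot: [-3.141, -0.002, 2.866]
contact_force: [-1.6, 0.0, 2.3]
grip_width: 0.3
finger_force: 1.5
case xyz [-42.4   0.6  79.3] F along case x,z [-1.5  2.3] q [-0.17  0.55  1.63 -0.    0.96 -1.47]
```

```bash

python3 -m pendant '{"dp":[[0,0,0.0005],[0,0,0.001],[0,0,0.001]],"rotation":[[0,0,0],[0,0,0],[0,0,0]]}' 0
python3 -m pendant '{"dp":[[0,0,0.0005],[0,0,0.001],[0,0,0.001]],"rotation":[[0,0,0],[0,0,0],[0,0,0]]}' 0
python3 cs.py
```

```text
time: 24.2
tool_pos: [553.0, -17.9, 78.8]
tcp_rot: [-3.141, -0.002, 2.866]
contact_force: [-3.7, 0.5, 6.5]
grip_width: 0.5
finger_force: 3.3
time: 24.58
tool_pos: [553.0, -17.9, 78.3]
tcp_rot: [-3.141, -0.001, 2.866]
contact_force: [-6.3, 0.7, 11.1]
grip_width: 0.5
finger_force: 5.4
case xyz [-42.3   0.6  78.3] F along case x,z [-6.3 11.1] q [-0.17  0.55  1.63 -0.    0.96 -1.47]
```

Pressing now feels as stiff as the rubber alone, so the lid is probably on its stop. I'll back off and see whether it follows.

```bash

python3 -m pendant '{"dp":[[0,0,-0.002],[0,0,-0.004],[0,0,-0.004]],"rotation":[[0,0,0],[0,0,0],[0,0,0]]}' 0
python3 cs.py; python3 lid.py; python3 -c "
import cv2;i=cv2.imread('pics/last.png')[90:300,150:430];cv2.imwrite('pics/s3.png',cv2.resize(i,None,fx=2.5,fy=2.5,interpolation=2))"
```

```text
time: 24.95
tool_pos: [554.0, -18.2, 81.6]
tcp_rot: [-3.141, 0.0, 2.866]
contact_force: [0.7, -0.0, 0.6]
grip_width: 0.4
finger_force: 0.0
case xyz [-41.3   0.6  81.6] F along case x,z [0.7 0.6] q [-0.17  0.55  1.63 -0.    0.96 -1.47]
now/start [(240, 186, 78, 83), 3248.5, (240, 186, 78, 68), 3071.0]
```

View pics/s3.png

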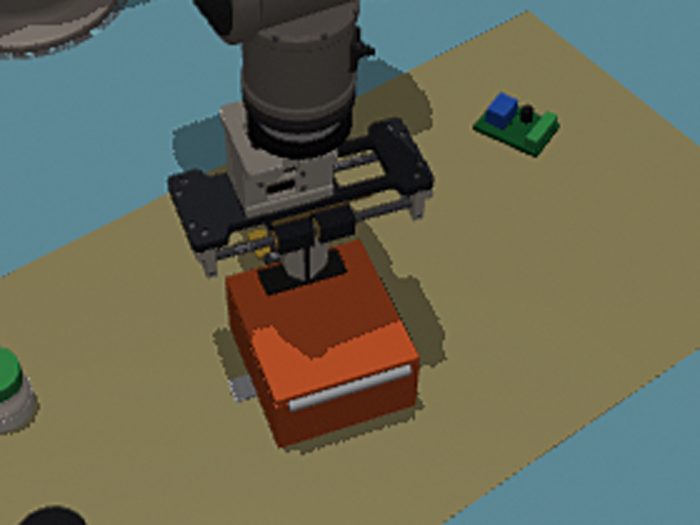

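The lid is shut at about (320,320) in the crop and stays down with no force from the arm, so it is latched. I'll retreat and check.

```bash

python3 -m pendant '{"dp":[[0,0,-0.01],[0,0,-0.03],[0,0,-0.07],[0,0,-0.12],[0,0,-0.15],[0,0,-0.15],[0,0,-0.15],[0,0,-0.15]],"rotation":[[0,0,0],[0,0,0],[0,0,0],[0,0,0],[0,0,0],[0,0,0],[0,0,0],[0,0,0]]}' 0
python3 lid.py; python3 - <<'E'
from h import *
from plant import vision
S=np.load("pics/scene0.npy",allow_pickle=True).item();T=np.load("pics/top0.npy",allow_pickle=True).item();c=vision.capture("scene")
for x in(S,c): print(blob(x,*BLK,(250,188,295,210))[1],blob(x,*YEL,(240,170,270,200))[1], blob(x,(50,120,60),(85,255,255),(130,220,170,250))[1])
E
```

```text
time: 26.0
tool_pos: [553.2, -18.0, 230.4]
tcp_rot: [-3.141, -0.003, 2.866]
contact_force: [0.3, -0.0, -0.7]
grip_width: 0.2
finger_force: 0.0
now/start [(240, 185, 78, 84), 3617.0, (240, 186, 78, 68), 3071.0]
[270.31980519 198.61201299] [253.87461774 185.9266055 ] [145.77898551 238.33799172]
[269.24895105 197.74871795] [253.71014493 186.16304348] [145.79276486 238.34470284]
```

```bash
python3 -c "
from plant import workorder;print(workorder.close_job())"
```

```text
the job is handed in; nothing more can be done
None
```

The job is handed in: the objective was standing upright in the nest, about 1 mm off centre, before I closed the lid, and the lid is shut and holding on its latch with the arm clear. The highest force I read while pressing on the case was about 13 N; no verdict came back.

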